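Seat the rocking lid in the tiffin

TASK

One of the four identical steel lids in the red tiffin is not seated: it rocks when a fingertip presses it near its edge, while the other three stay firm. Find it by pressing, then push it level and fully home with the fingertips and finish while still holding it down there, so that I can tape it. Lift nothing, do not press with brute force, and leave the other things where they stand.

Things in the scene. Friction and masses are not known exactly. Their poses are not given: they have to be found in the camera images.
- tiffin: open base of a red plastic tiffin, 236 mm square with 30 mm walls, fixed; origin at the centre of its underside, x and y axes along its sides, z up. Four identical white cups (68 mm across) stand in it two by two, each with an identical round flat steel lid (76 mm across, 18 mm skirt). Cups and base cannot be moved.
- place1 (a point): fixed point on the tiffin at (-54, +54) mm in the tiffin's x, y: the centre of the top of the lid there to within 1 mm sideways. Its height is that of an average lid top (63 mm above the table); the real lid tops lie up to 4 mm higher or lower, loose or not. Any of the four lids may be the loose one.
- place2 (a point): fixed point on the tiffin at (-54, -54) mm in the tiffin's x, y: the centre of the top of the lid there to within 1 mm sideways. Its height is that of an average lid top (63 mm above the table); the real lid tops lie up to 4 mm higher or lower, loose or not. Any of the four lids may be the loose one.
- place3 (a point): fixed point on the tiffin at (+54, +54) mm in the tiffin's x, y: the centre of the top of the lid there to within 1 mm sideways. Its height is that of an average lid top (63 mm above the table); the real lid tops lie up to 4 mm higher or lower, loose or not. Any of the four lids may be the loose one.
- place4 (a point): fixed point on the tiffin at (+54, -54) mm in the tiffin's x, y: the centre of the top of the lid there to within 1 mm sideways. Its height is that of an average lid top (63 mm above the table); the real lid tops lie up to 4 mm higher or lower, loose or not. Any of the four lids may be the loose one.
- loose_lid (a joint): how far the middle of the loose lid (whichever place it is at) is pressed down, m: about 0 when untouched, about 0.0055 when seated level on its cup's rim; negative if pulled up. Its rubber seal pushes it back up when let go, with about 1.4 N per mm, so seating it takes about 8 N at the middle and more off centre (about 12 N at 10 mm off, 25 N near the edge). The three sound lids give less than 2 mm (8 N per mm) and do not tilt.
- lid_rock_a (a joint): tilt of the loose lid about its own x axis, rad, 0 when level. It rocks easily in any direction: a press of 2 to 4 N some 25 mm from its centre tilts it until its edge meets the cup's rim, some 0.1 to 0.15 rad (it can tilt less as it is pressed down, and not at all once seated).
- lid_rock_b (a joint): tilt of the loose lid about its own y axis, rad, 0 when level. It rocks easily in any direction: a press of 2 to 4 N some 25 mm from its centre tilts it until its edge meets the cup's rim, some 0.1 to 0.15 rad (it can tilt less as it is pressed down, and not at all once seated).
- toy_top: small wooden spinning top, 42 mm wide, 40 mm high, standing peg upwards in the middle of the tiffin between the four cups (lower than their lids); a bystander to be left where it is; origin at the centre of its underside
- tumbler: steel tumbler, 72 mm across, 95 mm high, upright beside the tiffin; a bystander to be left where it is; origin at the centre of its underside
- jar: glass jar of hair bands with a white twist cap, 66 mm across, 86 mm high, upright beside the tiffin; a bystander to be left where it is; origin at the centre of its underside
- saucer: white ceramic saucer, 130 mm across, 20 mm high; a bystander to be left where it is; origin at the centre of its underside
- comb: black comb, 160 x 40 x 6 mm, lying flat; a bystander to be left where it is; origin at the centre of its underside
- spectacle_case: black spectacle case, 160 x 62 x 36 mm; a bystander to be left where it is; origin at the centre of its underside
Things that resemble listed ones, but are neither listed nor needed, are in the scene too. Leave any pink or purple look-alike of the part that bears loose_lid alone.

How it is judged:
At the end, for the whole second after the job is handed in: Through the last second the loose lid is held down at least 4 mm of its travel of about 5.5 mm (it springs up when let go) and is level within 0.04 rad about both axes (value of joint loose_lid above 0.004 m and value of joint lid_rock_a between -0.04 and 0.04 rad and value of joint lid_rock_b between -0.04 and 0.04 rad); the arm keeps its last pose, push and grip.
It fails at once if the loose lid is lifted (pulled up more than 4 mm) (value of joint loose_lid below -0.004 m).
It fails at once if something is pressed with brute force (over 60 N) (contact force between the fingers and anything else above 60 N).
It fails at once if a bystander is lifted, carried or moved more than 25 mm (distance of any of toy_top, tumbler, jar, saucer, comb, spectacle_case from where it was at the start of the episode above 0.025 m).
It also fails if it takes over 64 s, if anything falls off the work surface, if the arm or the gripper's body presses on something with over 40 N, if the wrist force passes 120 N, or if a joint passes its speed limit or range.

ROBOT

A 7-joint arm with a two-finger parallel gripper is mounted at the origin on the work surface. World frame = base frame: x ahead of the robot, y to its left, z up, the work surface at z = 0. Lengths are in m, angles in rad, forces in N, time in s.
With the tool pointing down it reaches from about 0.4 to 0.85 m from the base axis. Payload 4.5 kg.
Tool frame: the origin (TCP) lies midway between the tips of the shut fingers; the grasp point (between the pads) lies 19 mm behind it; x points along the fingers, y is the direction in which the jaws open and shut, and the axes are right-handed (so a half turn about x gives the same grasp; the last joint's range is limited). The gripper opens to 88 mm and grips with 3 to 60 N. Pads are 18 mm wide; open, the fingers measure 123 mm over their backs; the gripper's body (75 mm by 187 mm) begins 45 mm behind the grasp point.
Start: joints at [1.137, 0.689, -0.195, 1.565, 0.157, 0.902, -0.215], TCP at [0.282, -0.558, 0.199] pointing down, gripper open.
Joint ranges: [-3.01, 3.01], [-0.46, 2.08], [-1.47, 1.51], [0.13, 2.56], [-1, 4.14], [0.04, 2.09], [-2.66, 2.66]. Speed limits (rad/s): [2.57, 2.57, 3.14, 3.14, 3.14, 3.14, 3.14].

INTERFACE

Orientations are given as a unit quaternion [w, x, y, z].
In Python, from rig import r, grab_frame, camera_params, workorder gives the robot as it stands. The module is installed in compiled form; this text tells all that it offers.
- The arm moves only by the tool move_arm, never from a script. Its argument "rows" is one flat list of numbers, 5 for each row, row after row: the opening, from 0 (shut) to 1 (fully open), then the shift along the tool's x, y, z in m, then the turn about the tool's x in rad. A call has 1 to 12 rows; each row is the pose to reach, as a shift and turn from the pose commanded when the call began, along the tool's axes at that moment; what a row does not reach only later rows make up. A row lasts 1/10 s, in which the tool goes at most 50 mm and 8.59 degrees, less where a joint would pass 70% of its speed; a pose out of reach is approached as far as the arm can. A call with a gripper value outside its range is refused whole. The fingers move at their own pace and stop on an object; "force" is the grip in N (left out, the last holds). Time passes only in rows, so rows that repeat a pose let the fingers close. It gives the time, the measured TCP pose, the force and the opening at its end, in the units of the state.
- r.get_obs(): the state, without advancing time (a new reading comes with each control period).
- grab_frame(name): name is "scene" or "top" or "wrist"; returns the picture (480x640x3 uint8, blue, green, red); there is no depth.
- camera_params(name): a dict with "fx", "fy", "cx", "cy" (pixels), "dist" ([k1, k2, p1, p2, k3] as OpenCV has them; the pictures are not rectified), "world_from_camera" (4x4, takes a point from camera to world coordinates); the wrist camera has in their place "T_tool_cam" (4x4, takes a point from camera to tool coordinates, whose origin is the TCP and whose axes are the tool frame's). Camera axes: x right, y up, looking along -z (the intrinsics and any distortion apply to the point x, -y, -z); pixel columns grow to the right and rows downward; lengths in m; the calibration is good to about 2 mm. A picture is of the moment at which its call begins: read the wrist's pose just before it. camera_params takes no time and is no camera call.
- workorder.finish_job(): hands the job in, once; it reports no verdict.
The state is a dict: "t": time; "joint_positions": joint angles; "qvel": joint speeds; "joint_torque": joint torques, N m; "tcp_pos": TCP position; "orientation": TCP orientation; "force": force on the tool from outside, world axes, zero at the start; "wrist_torque": the same for the moment, N m; "width": finger opening in m.
Only numpy, scipy, OpenCV 4.12 (cv2) and the standard library are available. Lean on these libraries where they do the work, as an engineer would, in place of code of your own. Each camera call takes 0.05 s, during which the arm holds its last target. There are 200 camera calls.

## Working session

There is one attempt and no reset: what is moved stays moved. The work goes in short steps, Python scripts to look and compute and a tool call to move; the robot and the scene stay as the last step left them, time stands still between calls to the robot, and variables do not carry over. Pictures are saved under pics/ and viewed, about 8 in all and at most 12, crops included, and the job is handed in when it is done.

Besides the shell and the picture viewer there is one more tool, called after "Call:" in YAML: its name, and indented under it one key for each argument. move_arm: Moves the arm, as the interface text tells. Its arguments: {"type":"object","properties":{"rows":{"type":"array","items":{"type":"number"}},"force":{"type":"number"}},"required":["rows"]}

```bash
mkdir -p pics; python3 - <<'E'
from rig import r, grab_frame, camera_params
import cv2,numpy as np
o=r.get_obs(); print({k:np.round(v,4).tolist() for k,v in o.items()})
for n in ("top","scene"):
    f=grab_frame(n); cv2.imwrite(f"pics/{n}0.png",f)
    p=camera_params(n); print(n,{k:np.round(v,4).tolist() for k,v in p.items()})
E
```

```text
{'t': 0.0, 'joint_positions': [1.1368, 0.69, -0.1945, 1.5664, 0.1573, 0.9025, -0.2151], 'qvel': [-0.0008, -0.0009, 0.0004, 0.0, 0.0008, 0.0004, -0.0011], 'joint_torque': [-0.0005, -52.7567, -1.2667, -15.343, -0.0526, 0.0066, 0.0002], 'tcp_pos': [0.2814, -0.5572, 0.1982], 'orientation': [-0.1633, -0.6876, -0.1646, 0.6881], 'force': [0.2007, 0.5392, 0.1765], 'wrist_torque': [0.0029, 0.0413, 0.0004], 'width': 0.0881}
top {'fx': 502.7725, 'fy': 502.7725, 'cx': 322.8371, 'cy': 246.6151, 'dist': [-0.0309, 0.0, 0.0, 0.0, 0.0], 'world_from_camera': [[-0.0011, 0.9959, -0.0903, 0.5299], [-1.0, -0.002, -0.0092, -0.0082], [-0.0094, 0.0902, 0.9959, 1.1444], [0.0, 0.0, 0.0, 1.0]]}
scene {'fx': 590.558, 'fy': 590.558, 'cx': 320.641, 'cy': 235.9609, 'dist': [-0.075, 0.0, 0.0, 0.0, 0.0], 'world_from_camera': [[0.4282, -0.7487, 0.506, 1.4003], [0.9036, 0.3457, -0.253, -0.3917], [0.0144, 0.5656, 0.8246, 1.3613], [0.0, 0.0, 0.0, 1.0]]}
```

View pics/top0.png

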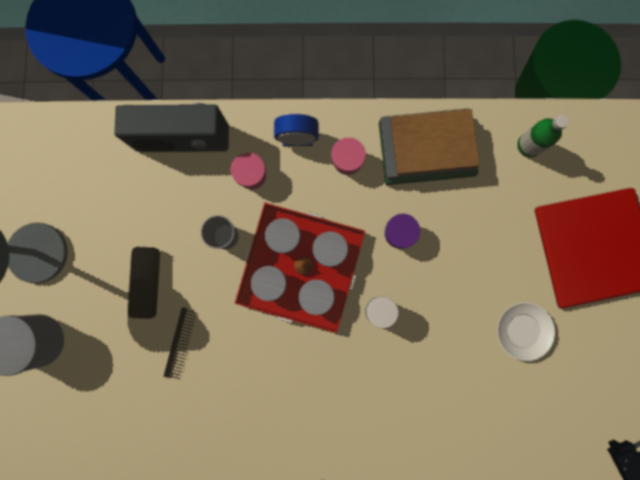

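View pics/scene0.png

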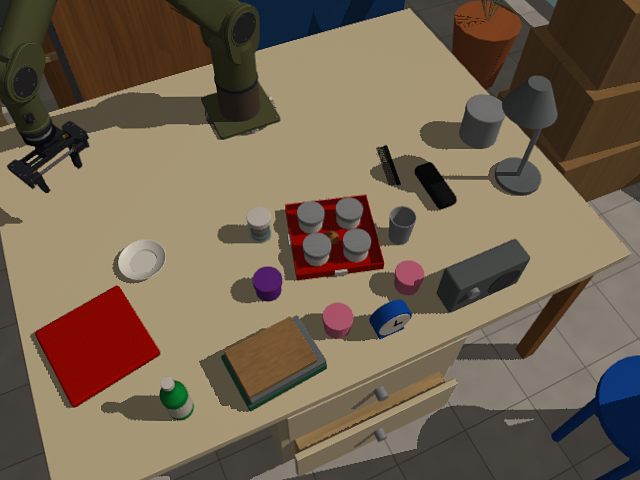

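The top view shows four lids at (282,236), (330,249), (268,283) and (316,297), with the jar at (382,312) and the tumbler at (219,232). In the scene view the lids are at (356,243), (317,246), (349,210) and (311,214).

```bash
cat > h.py <<'E'
import cv2,numpy as np
from rig import r, grab_frame, camera_params
from scipy.spatial.transform import Rotation as R
def T_tool():
    o=r.get_obs(); T=np.eye(4); w,x,y,z=o["orientation"]; T[:3,:3]=R.from_quat([x,y,z,w]).as_matrix(); T[:3,3]=o["tcp_pos"]; return T
def ray(n,uv,T=None):
    p=camera_params(n); M=np.array(p["world_from_camera"]) if n!="wrist" else T@np.array(p["T_tool_cam"])
    K=np.array([[p["fx"],0,p["cx"]],[0,p["fy"],p["cy"]],[0,0,1]])
    q=cv2.undistortPoints(np.float64([[uv]]),K,np.array(p["dist"]))[0,0]
    d=M[:3,:3]@[q[0],-q[1],-1]; return M[:3,3],d/np.linalg.norm(d)
def plane(rd,z): o,d=rd; return o+d*(z-o[2])/d[2]
def tri(a,b):
    A=sum(np.eye(3)-np.outer(d,d) for o,d in(a,b)); B=sum((np.eye(3)-np.outer(d,d))@o for o,d in(a,b))
    p=np.linalg.solve(A,B); return p,[np.linalg.norm(np.cross(p-o,d))*1e3 for o,d in(a,b)]
E
python3 - <<'E'
from h import *
seeds={"top":[(282,236),(330,249),(268,283),(316,297)],"scene":[(356,243),(317,246),(349,210),(311,214)]}
C={}
for n in seeds:
    f=cv2.imread(f"pics/{n}0.png"); hsv=cv2.cvtColor(f,cv2.COLOR_BGR2HSV)
    for s in seeds[n]: print(n,s,hsv[s[1],s[0]], [int(v) for v in hsv[s[1]-14:s[1]+26:3,s[0],2]])
    x0,y0=(225,195) if n=="top" else (280,185)
    c=cv2.resize(f[y0:y0+145,x0:x0+150],None,fx=4,fy=4,interpolation=cv2.INTER_NEAREST)
    cv2.imwrite(f"pics/{n}c.png",c)
a=np.hstack([cv2.imread("pics/topc.png"),cv2.imread("pics/scenec.png")]); cv2.imwrite("pics/c.png",cv2.resize(a,(800,387)))
E
```

```text
top (282, 236) [ 30   4 117] [112, 113, 116, 116, 116, 118, 117, 116, 116, 114, 99, 134, 138, 137]
top (330, 249) [ 20   6 118] [114, 114, 117, 118, 118, 119, 118, 119, 119, 116, 105, 127, 138, 139]
top (268, 283) [ 10   7 117] [115, 113, 117, 117, 119, 119, 119, 119, 118, 118, 113, 138, 139, 139]
top (316, 297) [ 20   6 119] [116, 115, 119, 119, 120, 121, 120, 120, 118, 119, 114, 138, 140, 140]
scene (356, 243) [  0   5 112] [105, 113, 112, 113, 112, 111, 109, 113, 50, 80, 84, 122, 133, 71]
scene (317, 246) [ 30   2 111] [122, 111, 111, 112, 111, 112, 110, 110, 83, 66, 87, 81, 136, 136]
scene (349, 210) [ 15   5 112] [164, 112, 113, 111, 110, 112, 108, 112, 53, 76, 88, 103, 110, 111]
scene (311, 214) [ 15   5 113] [146, 110, 112, 113, 111, 112, 108, 113, 56, 81, 89, 93, 111, 111]
```

View pics/c.png

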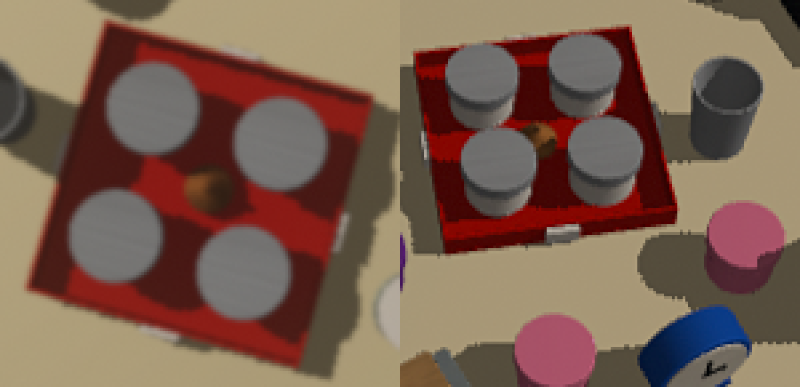

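The lid tops are clean grey discs in both views, so I segment them by saturation and brightness and triangulate.

```bash
python3 - <<'E'
from h import *
seeds={"top":[(282,236),(330,249),(268,283),(316,297)],"scene":[(356,243),(317,246),(349,210),(311,214)]}
C={}
for n in seeds:
    f=cv2.imread(f"pics/{n}0.png"); h=cv2.cvtColor(f,cv2.COLOR_BGR2HSV)
    m=((h[...,1]<45)&(h[...,2]>95)&(h[...,2]<130)).astype(np.uint8)
    m=cv2.morphologyEx(m,cv2.MORPH_OPEN,np.ones((3,3),np.uint8))
    k,l,st,ce=cv2.connectedComponentsWithStats(m,connectivity=4)
    C[n]=[]
    for s in seeds[n]:
        i=l[s[1],s[0]]; c=max(cv2.findContours((l==i).astype(np.uint8),0,1)[0],key=len); e=cv2.fitEllipse(c)
        print(n,s,np.round(ce[i],1),st[i],np.round(e[0],1),np.round(e[1],1)); C[n].append(e[0])
P=[]
for a,b in zip(C["top"],C["scene"]):
    p,e=tri(ray("top",a),ray("scene",b)); q=plane(ray("top",a),.063); P.append(q)
    print("tri",np.round(p*1e3,1),np.round(e,1),"plane top",np.round(q*1e3,1),"scene",np.round(plane(ray("scene",b),.063)*1e3,1))
P=np.array(P)[:,:2]*1e3
for i,j in((0,1),(2,3),(0,2),(1,3)): d=P[j]-P[i]; print(i,j,np.linalg.norm(d),np.degrees(np.arctan2(d[1],d[0])))
print(P.mean(0)); print("tool R\n",T_tool().round(3))
print({k:np.round(v,3).tolist() for k,v in camera_params("wrist").items()})
E
```

```text
top (282, 236) [281.5 235.3] [265 220  34  32 874] [281.5 235.3] [31.8 33.2]
top (330, 249) [329.5 248.7] [313 233  34  33 889] [329.5 248.7] [32.2 33.4]
top (268, 283) [267.7 282.9] [251 266  34  34 899] [267.7 282.9] [32.8 33.1]
top (316, 297) [315.9 297. ] [299 281  35  33 919] [315.9 297. ] [32.5 34.2]
scene (356, 243) [356.8 239.9] [343 229  28  23 499] [356.8 239.9] [21.8 27.2]
scene (317, 246) [316.7 244.3] [303 233  28  23 510] [316.7 244.3] [22.  27.6]
scene (349, 210) [349.1 208. ] [336 198  27  21 445] [349.1 208. ] [20.  26.2]
scene (311, 214) [310.5 212. ] [297 202  27  21 453] [310.6 212. ] [20.1 26.6]
tri [652.9  90.9  58.4] [0.8 0.8] plane top [652.7  91.3  63. ] scene [655.3  88.4  63. ]
tri [623.1 -13.3  62.3] [0.7 0.7] plane top [623.3 -12.6  63. ] scene [623.3 -14.2  63. ]
tri [549.7 120.2  59.2] [0.7 0.7] plane top [549.9 120.4  63. ] scene [552. 118.  63.]
tri [519.4  16.3  62.1] [0.5 0.5] plane top [519.6  16.7  63. ] scene [519.8  15.6  63. ]
0 1 107.94569303781022 -105.77121242243298
2 3 107.98535356681133 -106.29181992391585
0 2 106.817283080712 164.1869250499352
1 3 107.79843852052875 164.20601669476227
[586.38358823  53.93199918]
tool R
 [[-0.001  0.451 -0.893  0.282]
 [ 0.001 -0.893 -0.451 -0.557]
 [-1.    -0.002  0.     0.198]
 [ 0.     0.     0.     1.   ]]
{'fx': 359.458, 'fy': 359.458, 'cx': 319.075, 'cy': 240.531, 'dist': [-0.027, 0.0, 0.0, 0.0, 0.0], 'T_tool_cam': [[0.001, 0.266, -0.964, -0.185], [1.0, -0.001, 0.001, -0.0], [-0.001, -0.964, -0.266, -0.069], [0.0, 0.0, 0.0, 1.0]]}
```

Lid spacing comes out at 107–108 mm and heights at 58–62 mm, which matches the text. I name the lids A (653,91), B (623,-13), C (550,120) and D (519.5,16.5). I'll move to D's outer edge with the fingers shut.

Call:
move_arm:
  rows: [0,0,-0.405,-0.446,0,0,0,-0.405,-0.446,0,0,0,-0.405,-0.446,0,0,0,-0.405,-0.446,0,0,0,-0.405,-0.446,0,0,0,-0.405,-0.446,0,0,0,-0.405,-0.446,0,0,0,-0.405,-0.446,0,0,0,-0.405,-0.446,0,0,0,-0.405,-0.446,0,0,0,-0.405,-0.446,0,0,0,-0.405,-0.446,0]
  force: 20

```text
t: 1.3
tcp_pos: [0.4966, 0.0044, 0.1989]
orientation: [-0.164, -0.688, -0.164, 0.688]
force: [0.7, -0.9, 0.0]
width: 0.0005
```

Call:
move_arm:
  rows: [0,0.05,0,0,0,0,0.1,0,0,0,0,0.125,0,0,0,0,0.125,0,0,0,0,0.125,0,0,0]

```text
t: 1.8
tcp_pos: [0.4965, 0.0024, 0.0742]
orientation: [-0.164, -0.688, -0.164, 0.688]
force: [-0.3, 1.1, 0.8]
width: 0.0005
```

```bash
python3 - <<'E'
from h import *
o=r.get_obs(); print(o["tcp_pos"],o["force"],o["wrist_torque"])
cv2.imwrite("pics/w1.png",grab_frame("wrist"))
E
```

```text
[0.49646436 0.00240237 0.07420212] [-0.29767484  1.06246004  0.81239846] [ 0.00234911 -0.03315615 -0.01664798]
```

View pics/w1.png

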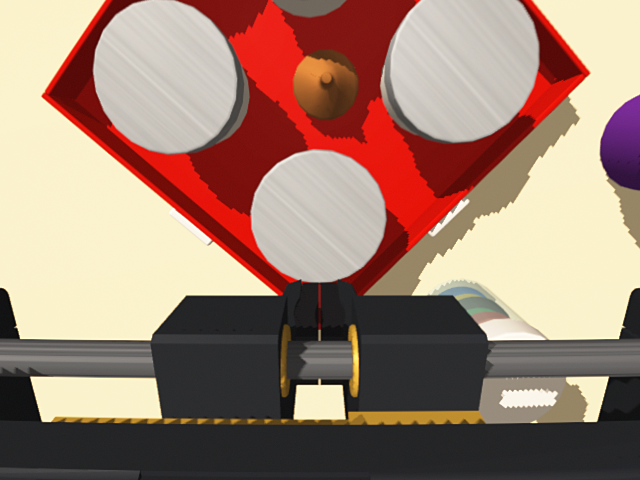

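The wrist view shows lid D at (318,216), C at about (168,77) and B at about (462,65). The shut fingertips end near D's edge at about (320,285). I'll fit D, B and C from here.

```bash
python3 - <<'E'
from h import *
f=cv2.imread("pics/w1.png"); h=cv2.cvtColor(f,cv2.COLOR_BGR2HSV)
for s in ((318,216),(168,77),(462,65)): print(h[s[1],s[0]])
m=((h[...,1]<30)&(h[...,2]>150)).astype(np.uint8); m=cv2.morphologyEx(m,cv2.MORPH_OPEN,np.ones((3,3),np.uint8))
k,l,st,ce=cv2.connectedComponentsWithStats(m,connectivity=4); T=T_tool()
for s in ((318,216),(168,77),(462,65)):
    i=l[s[1],s[0]]; c=max(cv2.findContours((l==i).astype(np.uint8),0,1)[0],key=len)[:,0]
    pts=np.array([plane(ray("wrist",tuple(map(float,p)),T),.062) for p in c if p[1]>1])[:,:2]*1e3
    (cx,cy),rad=cv2.minEnclosingCircle(pts.astype(np.float32))
    A=np.c_[2*pts,np.ones(len(pts))]; x=np.linalg.lstsq(A,(pts**2).sum(1),rcond=None)[0]
    print(s,st[i],np.round([cx,cy,rad],1),"lsq",np.round(x[:2],1),np.round(np.sqrt(x[2]+x[0]**2+x[1]**2),1))
E
```

```text
[ 20  15 200]
[ 16  18 207]
[ 16  16 204]
(318, 216) [  252   150   134   132 13868] [520.8  15.8  38. ] lsq [520.8  15.7] 37.5
(168, 77) [   94     0   143   153 17178] [550.9 119.2  37.2] lsq [550.9 119.2] 36.7
(462, 65) [  388     0   150   142 17498] [626.  -13.5  38.8] lsq [626.2 -14.1] 37.8
```

Call:
move_arm:
  rows: [0,0.008,0,0,0,0,0.01,0,0,0,0,0.011,0,0,0,0,0.011,0,0,0]

```text
t: 2.25
tcp_pos: [0.4966, 0.0024, 0.0633]
orientation: [0.164, 0.688, 0.164, -0.688]
force: [0.5, -0.7, 0.3]
width: 0.0003
```

Call:
move_arm:
  rows: [0,0.001,0,0,0,0,0.001,0,0,0]

```text
t: 2.45
tcp_pos: [0.4965, 0.0024, 0.0621]
orientation: [0.164, 0.688, 0.164, -0.688]
force: [-0.9, 1.1, 0.7]
width: 0.0005
```

Call:
move_arm:
  rows: [0,0.001,0,0,0,0,0.001,0,0,0]

```text
t: 2.65
tcp_pos: [0.4964, 0.0025, 0.0609]
orientation: [-0.164, -0.688, -0.164, 0.688]
force: [-0.1, -0.5, -0.0]
width: 0.0007
```

Call:
move_arm:
  rows: [0,0.001,0,0,0,0,0.001,0,0,0]

```text
t: 2.85
tcp_pos: [0.4964, 0.0024, 0.0599]
orientation: [-0.164, -0.688, -0.164, 0.688]
force: [0.1, 0.3, 0.1]
width: 0.0004
```

Call:
move_arm:
  rows: [0,0.001,0,0,0,0,0.001,0,0,0]

```text
t: 3.05
tcp_pos: [0.4964, 0.0024, 0.0589]
orientation: [-0.164, -0.688, -0.164, 0.688]
force: [-0.1, 0.0, 0.3]
width: 0.0001
```

Call:
move_arm:
  rows: [0,0.001,0,0,0,0,0.001,0,0,0]

```text
t: 3.25
tcp_pos: [0.4964, 0.0024, 0.0579]
orientation: [-0.164, -0.688, -0.164, 0.688]
force: [-0.5, -0.3, 0.6]
width: 0.0004
```

Call:
move_arm:
  rows: [0,0.001,0,0,0,0,0.001,0,0,0]

```text
t: 3.45
tcp_pos: [0.4964, 0.0024, 0.0569]
orientation: [-0.164, -0.688, -0.164, 0.688]
force: [-0.8, -0.3, -0.5]
width: 0.0002
```

```bash
python3 - <<'E'
from h import *
f=grab_frame("wrist"); g=grab_frame("scene")
a=cv2.resize(f[130:330,200:440],(480,400)); b=cv2.resize(g[180:290,260:410],(545,400),interpolation=cv2.INTER_CUBIC)
cv2.imwrite("pics/w2.png",cv2.resize(np.hstack([a,b]),(800,312)))
E
```

```text
(no output)
```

View pics/w2.png

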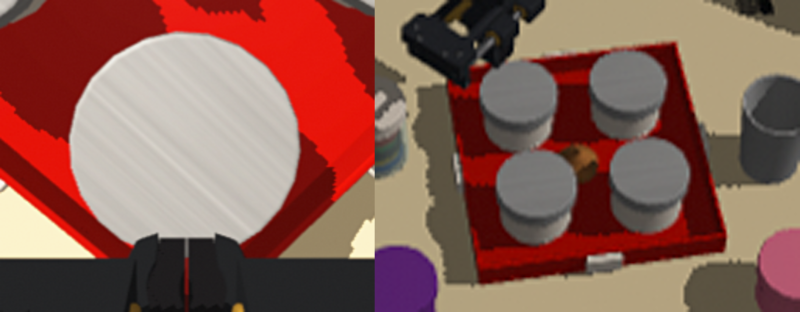

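The fingers have passed the lid-top height with no contact, so I'll check where the TCP projects in the views.

```bash
cat >> h.py <<'E'
def proj(n,P,T=None):
    p=camera_params(n); M=np.array(p["world_from_camera"]) if n!="wrist" else T@np.array(p["T_tool_cam"])
    K=np.array([[p["fx"],0,p["cx"]],[0,p["fy"],p["cy"]],[0,0,1]])
    q=(np.linalg.inv(M)@np.r_[P,1])[:3]*[1,-1,-1]
    return cv2.projectPoints(q.reshape(1,1,3),np.zeros(3),np.zeros(3),K,np.array(p["dist"]))[0][0,0]
E
python3 - <<'E'
from h import *
T=T_tool(); ims=[]
for n,w in (("scene",(240,160,150,110)),("top",(260,230,110,110)),("wrist",(220,150,200,200))):
    f=grab_frame(n); s=6 if n!="wrist" else 3
    x,y,W,H=w; c=cv2.resize(f[y:y+H,x:x+W],None,fx=s,fy=s,interpolation=cv2.INTER_CUBIC)
    for tz,col in ((0,(0,255,0)),(-.009,(255,255,0)),(.009,(255,0,255))):
        u=proj(n,(T@[0,0,tz,1])[:3],T); print(n,tz,u.round(1)); cv2.circle(c,tuple(int(v) for v in (u-[x,y])*s),3,col,-1)
    ims.append(cv2.resize(c,(int(c.shape[1]*400/c.shape[0]),400)))
a=np.hstack(ims); cv2.imwrite("pics/c3.png",cv2.resize(a,(800,int(400*800/a.shape[1]))))
E
```

```text
scene 0 [302.7 208.7]
scene -0.009 [305.2 210.3]
scene 0.009 [300.1 207.1]
top 0 [322.7 307.8]
top -0.009 [320.8 304. ]
top 0.009 [324.5 311.6]
wrist 0 [320.2 272.2]
wrist -0.009 [320.2 256.6]
wrist 0.009 [320.2 287.5]
```

View pics/c3.png

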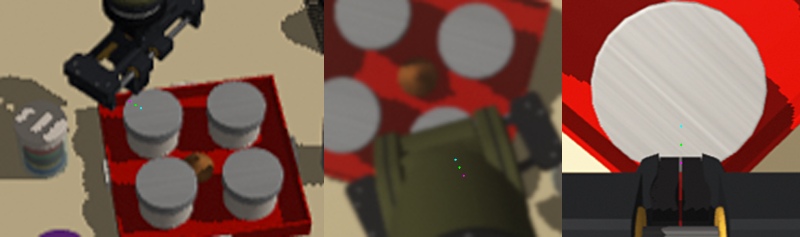

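```bash
python3 - <<'E'
from h import *
f=grab_frame("scene"); T=T_tool()
x,y,W,H=255,150,100,75
c=cv2.resize(f[y:y+H,x:x+W],None,fx=8,fy=8,interpolation=cv2.INTER_CUBIC); c=np.clip(c.astype(float)*1.8,0,255).astype(np.uint8)
for dx in (0,-.02,-.04,-.064):
    for ty in (-.0175,0,.0175):
        u=proj("scene",(T@[dx,ty,-.0,1])[:3]); cv2.circle(c,tuple(int(v) for v in (u-[x,y])*8),3,(0,255,0),-1)
cv2.imwrite("pics/c4.png",c)
E
```

```text
(no output)
```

View pics/c4.png

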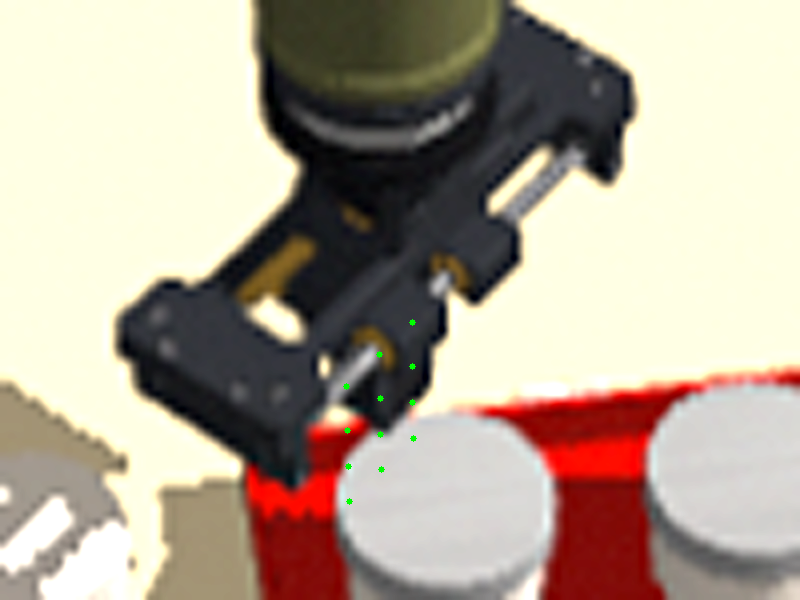

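The close-up shows the fingers ending at about (385,430). That is above the lid and roughly 25 mm short of the projected TCP, and the wrist view agrees. The true tips seem to lie behind the nominal TCP, so I descend further, watching the force.

Call:
move_arm:
  rows: [0,0.003,0,0,0,0,0.005,0,0,0,0,0.005,0,0,0]

```text
t: 4.05
tcp_pos: [0.4962, 0.0025, 0.0516]
orientation: [-0.164, -0.688, -0.164, 0.688]
force: [-1.1, 0.1, -0.4]
width: 0.0006
```

Call:
move_arm:
  rows: [0,0.0015,0,0,0,0,0.003,0,0,0,0,0.003,0,0,0]

```text
t: 4.35
tcp_pos: [0.4963, 0.0024, 0.0488]
orientation: [-0.164, -0.688, -0.164, 0.688]
force: [-0.4, -0.6, -0.1]
width: 0.0003
```

Call:
move_arm:
  rows: [0,0.0015,0,0,0,0,0.003,0,0,0,0,0.003,0,0,0]

```text
t: 4.65
tcp_pos: [0.4963, 0.0024, 0.0459]
orientation: [-0.164, -0.688, -0.164, 0.688]
force: [0.6, 0.2, -0.7]
width: 0.0003
```

```bash
python3 - <<'E'
from h import *
o=r.get_obs(); print(o["t"],o["tcp_pos"],o["force"],o["wrist_torque"])
f=grab_frame("scene"); w=grab_frame("wrist")
c=cv2.resize(f[150:225,255:355],(533,400),interpolation=cv2.INTER_CUBIC); c=np.clip(c.astype(float)*1.8,0,255).astype(np.uint8)
d=cv2.resize(w[180:380,250:390],(280,400))
cv2.imwrite("pics/c5.png",cv2.resize(np.hstack([c,d]),(800,394)))
E
```

```text
4.65 [0.49631284 0.00243569 0.04585023] [ 0.64593315  0.1627628  -0.69806836] [ 0.01538175 -0.01565343  0.02782756]
```

View pics/c5.png

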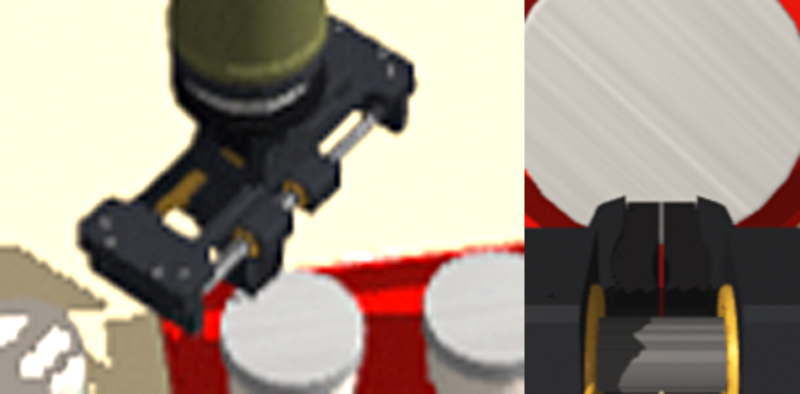

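Call:
move_arm:
  rows: [0,0.001,0,0,0,0,0.002,0,0,0,0,0.002,0,0,0]

```text
t: 5.05
tcp_pos: [0.4963, 0.0024, 0.0439]
orientation: [-0.164, -0.688, -0.164, 0.688]
force: [0.1, -0.3, -0.6]
width: 0.0006
```

Call:
move_arm:
  rows: [0,0.001,0,0,0,0,0.002,0,0,0,0,0.002,0,0,0]

```text
t: 5.35
tcp_pos: [0.4963, 0.0024, 0.0419]
orientation: [-0.164, -0.688, -0.164, 0.688]
force: [-0.2, -0.7, -0.3]
width: 0.0005
```

Call:
move_arm:
  rows: [0,0.001,0,0,0,0,0.002,0,0,0,0,0.002,0,0,0]

```text
t: 5.65
tcp_pos: [0.4964, 0.0025, 0.0399]
orientation: [-0.164, -0.688, -0.164, 0.688]
force: [0.5, -0.5, -0.1]
width: 0.0003
```

```bash
python3 - <<'E'
from h import *
T=T_tool(); print(r.get_obs()["wrist_torque"]); T[2,3]=.0569
for uv in ((350,281),(355,285),(345,281)):
  for s in ((303.1,204),(302.5,204.5)):
    p,e=tri(ray("scene",s),ray("wrist",uv,T)); print(uv,s,p.round(4),np.round(e,1),"tool",(np.linalg.inv(T)@np.r_[p,1])[:3].round(4))
# where are fingers in the present wrist frame, dark columns at centre
for n in range(1):
    T=T_tool(); w=grab_frame("wrist"); g=cv2.cvtColor(w,cv2.COLOR_BGR2GRAY)
    for c in (295,310,330,345): print(c,g[262:300:2,c])
E
```

```text
[-0.01449167 -0.06459604  0.00655561]
(350, 281) (303.1, 204) [ 0.5129 -0.0031  0.1007] [0.2 0.2] tool [-0.0438  0.0125 -0.0123]
(350, 281) (302.5, 204.5) [ 0.5116 -0.0042  0.0973] [0.4 0.4] tool [-0.0404  0.0128 -0.0107]
(355, 285) (303.1, 204) [ 0.5141 -0.0044  0.1038] [0.8 0.8] tool [-0.0469  0.0142 -0.0127]
(355, 285) (302.5, 204.5) [ 0.5128 -0.0055  0.1004] [0.6 0.6] tool [-0.0435  0.0145 -0.0111]
(345, 281) (303.1, 204) [ 0.5108 -0.0021  0.0976] [0.3 0.3] tool [-0.0407  0.0106 -0.0109]
(345, 281) (302.5, 204.5) [ 0.5095 -0.0031  0.0941] [0.5 0.5] tool [-0.0372  0.0109 -0.0092]
295 [195 194 195 197 194 194 196 194 195 205  34  37  37  38  36  38  36  36
  37]
310 [196 194 196 200 197 194 196 195 192 199 120  25  31  30  31  29  30  31
  29]
330 [204 197 192 193 191 191 195 194 195 200 116  25  30  31  29  30  30  30
  30]
345 [193 196 196 194 194 198 206 200 194 197  55  36  37  37  37  38  37  37
  37]
```

```bash
python3 - <<'E'
from h import *
T=T_tool(); T[2,3]=.0569
for s,uv in (((310,186.3),(320,350)),((303.1,204),(320,283)),((303.1,204),(285,283)),((308.7,198.7),(285,283)),((298.7,200.6),(355,283))):
    p,e=tri(ray("scene",s),ray("wrist",uv,T)); print(s,uv,p.round(4),np.round(e,1),"tool",(np.linalg.inv(T)@np.r_[p,1])[:3].round(4))
for P in ((0,.0175,-.009),(0,-.0175,-.009),(-.064,.0935,-.0375),(-.064,-.0935,-.0375),(-.064,.0935,.0375)):
    u=proj("scene",(T@np.r_[P,1])[:3]); print(P,((u-[255,150])*8).round(), proj("wrist",(T@np.r_[P,1])[:3],T).round())
E
```

```text
(310, 186.3) (320, 350) [0.5192 0.0143 0.1738] [0.1 0.1] tool [-0.1169 -0.0003 -0.0257]
(303.1, 204) (320, 283) [0.4984 0.0036 0.0795] [0.5 0.5] tool [-0.0226 -0.0001 -0.0023]
(303.1, 204) (285, 283) [0.4754 0.0148 0.045 ] [1.8 1.8] tool [ 0.0119 -0.0205  0.0132]
(308.7, 198.7) (285, 283) [0.497  0.0204 0.0931] [0.2 0.2] tool [-0.0362 -0.0158 -0.0086]
(298.7, 200.6) (355, 283) [ 0.5089 -0.0082  0.1067] [7.1 7.1] tool [-0.0498  0.0151 -0.0064]
(0, 0.0175, -0.009) [370. 515.] [353. 257.]
(0, -0.0175, -0.009) [433. 451.] [288. 257.]
(-0.064, 0.0935, -0.0375) [288. 589.] [585. 236.]
(-0.064, -0.0935, -0.0375) [637. 240.] [ 56. 235.]
(-0.064, 0.0935, 0.0375) [112. 473.] [548. 413.]
```

Triangulating the visible finger corner puts it at the full 35×18 mm size but about 36–40 mm behind the nominal TCP, and the body is displaced likewise. Contact should therefore come at a TCP z of about 0.023–0.026, with the lateral position fine.

Call:
move_arm:
  rows: [0,0.004,0,0,0,0,0.008,0,0,0,0,0.008,0,0,0]

```text
t: 6.0
tcp_pos: [0.496, 0.0024, 0.0314]
orientation: [-0.164, -0.687, -0.164, 0.688]
force: [0.0, 0.4, 0.4]
width: 0.0003
```

Call:
move_arm:
  rows: [0,0.001,0,0,0,0,0.002,0,0,0,0,0.002,0,0,0]

```text
t: 6.3
tcp_pos: [0.4964, 0.0024, 0.0299]
orientation: [-0.164, -0.688, -0.164, 0.688]
force: [-1.0, -0.6, 0.7]
width: 0.0003
```

Call:
move_arm:
  rows: [0,0.001,0,0,0,0,0.002,0,0,0,0,0.002,0,0,0]

```text
t: 6.6
tcp_pos: [0.4964, 0.0025, 0.0279]
orientation: [-0.164, -0.688, -0.164, 0.688]
force: [0.3, -0.1, 0.5]
width: 0.0005
```

Call:
move_arm:
  rows: [0,0.001,0,0,0,0,0.002,0,0,0,0,0.002,0,0,0]

```text
t: 6.9
tcp_pos: [0.4964, 0.0025, 0.0259]
orientation: [-0.164, -0.688, -0.164, 0.688]
force: [0.4, -0.0, -0.1]
width: 0.0004
```

Call:
move_arm:
  rows: [0,0.001,0,0,0,0,0.0015,0,0,0,0,0.0015,0,0,0]

```text
t: 7.2
tcp_pos: [0.4965, 0.0024, 0.025]
orientation: [0.164, 0.688, 0.164, -0.688]
force: [-1.8, 0.5, 6.5]
width: 0.0004
```

Call:
move_arm:
  rows: [0,0.001,0,0,0,0,0.0015,0,0,0,0,0.0015,0,0,0]

```text
t: 7.5
tcp_pos: [0.4965, 0.0024, 0.024]
orientation: [0.164, 0.688, 0.164, -0.688]
force: [-2.2, 0.6, 14.3]
width: 0.0008
```

Call:
move_arm:
  rows: [0,0.001,0,0,0,0,0.0015,0,0,0,0,0.0015,0,0,0]

```text
t: 7.8
tcp_pos: [0.4965, 0.0024, 0.0237]
orientation: [0.164, 0.688, 0.164, -0.687]
force: [-2.5, 0.1, 25.3]
width: 0.0005
```

```bash
python3 - <<'E'
from h import *
o=r.get_obs(); print(o["t"],o["tcp_pos"],o["force"],o["wrist_torque"])
f=grab_frame("scene"); w=grab_frame("wrist"); cv2.imwrite("pics/w6.png",w); cv2.imwrite("pics/s6.png",f)
c=cv2.resize(f[150:225,255:355],(533,400),interpolation=cv2.INTER_CUBIC); c=np.clip(c.astype(float)*1.8,0,255).astype(np.uint8)
d=cv2.resize(w[180:380,250:390],(280,400))
cv2.imwrite("pics/c6.png",cv2.resize(np.hstack([c,d]),(800,394)))
E
```

```text
7.8 [0.49650856 0.00243031 0.02367072] [-2.50811343  0.0547285  25.26035944] [0.09648471 0.83978843 0.04578685]
```

View pics/c6.png

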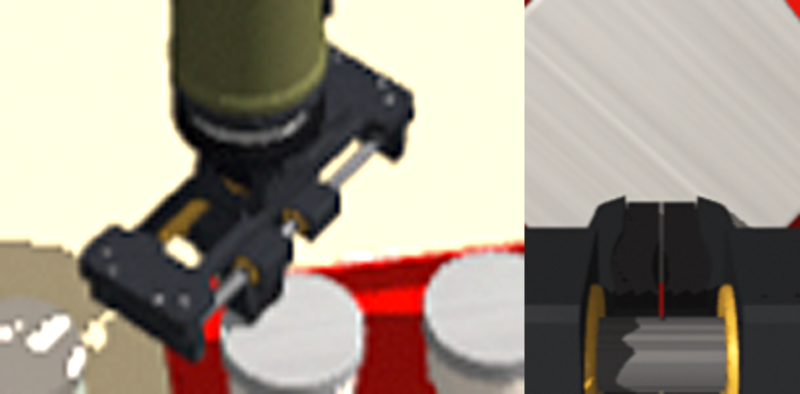

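Lid D is firm: contact at TCP z 0.0258, about 8 N/mm, then it bottoms out at 25 N. That also fixes the tip offset at about 36 mm. Next is lid B.

Call:
move_arm:
  rows: [0,-0.016,0,0,0,0,-0.016,0.036,-0.041,0,0,-0.016,0.072,-0.082,0,0,-0.012,0.072,-0.082,0,0,-0.006,0.072,-0.082,0,0,-0.006,0.072,-0.082,0]

```text
t: 8.5
tcp_pos: [0.5998, -0.0245, 0.0262]
orientation: [-0.164, -0.687, -0.164, 0.689]
force: [-0.4, -0.3, -0.1]
width: 0.0008
```

Call:
move_arm:
  rows: [0,0.001,0,0,0,0,0.0015,0,0,0,0,0.0015,0,0,0]

```text
t: 8.8
tcp_pos: [0.6005, -0.0243, 0.026]
orientation: [-0.164, -0.687, -0.164, 0.689]
force: [-1.0, 0.0, 1.0]
width: 0.0001
```

Call:
move_arm:
  rows: [0,0.001,0,0,0,0,0.0015,0,0,0,0,0.0015,0,0,0]

```text
t: 9.1
tcp_pos: [0.6013, -0.0245, 0.0251]
orientation: [-0.164, -0.687, -0.164, 0.688]
force: [-4.5, 1.0, 8.6]
width: 0.0003
```

Call:
move_arm:
  rows: [0,0.001,0,0,0,0,0.0015,0,0,0,0,0.0015,0,0,0]

```text
t: 9.4
tcp_pos: [0.6013, -0.0244, 0.0244]
orientation: [-0.164, -0.687, -0.164, 0.688]
force: [-5.8, 0.6, 14.4]
width: 0.0007
```

Lid B is firm as well. Next is C.

Call:
move_arm:
  rows: [0,-0.016,0,0,0,0,-0.016,-0.05,0.002,0,0,-0.016,-0.1,0.004,0,0,-0.016,-0.151,0.006,0,0,-0.01,-0.151,0.006,0,0,-0.005,-0.151,0.006,0,0,-0.005,-0.151,0.006,0]

```text
t: 10.1
tcp_pos: [0.5294, 0.1056, 0.0277]
orientation: [0.164, 0.688, 0.163, -0.688]
force: [-0.3, -1.6, -0.4]
width: 0.0003
```

Call:
move_arm:
  rows: [0,0.001,0,0,0,0,0.0015,0,0,0,0,0.0015,0,0,0]

```text
t: 10.4
tcp_pos: [0.5292, 0.1061, 0.0265]
orientation: [0.163, 0.688, 0.163, -0.688]
force: [-0.5, -1.0, 0.1]
width: 0.0003
```

Call:
move_arm:
  rows: [0,0.001,0,0,0,0,0.0015,0,0,0,0,0.0015,0,0,0]

```text
t: 10.7
tcp_pos: [0.5286, 0.1072, 0.025]
orientation: [-0.164, -0.688, -0.164, 0.688]
force: [0.4, 1.0, -0.7]
width: 0.0004
```

Call:
move_arm:
  rows: [0,0.001,0,0,0,0,0.0015,0,0,0,0,0.0015,0,0,0]

```text
t: 11.0
tcp_pos: [0.5286, 0.1072, 0.0234]
orientation: [-0.164, -0.688, -0.164, 0.688]
force: [0.8, -0.6, 0.4]
width: 0.0007
```

Call:
move_arm:
  rows: [0,0.001,0,0,0,0,0.0015,0,0,0,0,0.0015,0,0,0]

```text
t: 11.3
tcp_pos: [0.5286, 0.1072, 0.0219]
orientation: [-0.164, -0.688, -0.164, 0.688]
force: [-0.6, 0.4, -0.2]
width: 0.0003
```

Call:
move_arm:
  rows: [0,0.001,0,0,0,0,0.0015,0,0,0,0,0.0015,0,0,0]

```text
t: 11.6
tcp_pos: [0.5287, 0.1072, 0.0209]
orientation: [0.164, 0.688, 0.164, -0.688]
force: [-0.2, 0.7, 5.2]
width: 0.0001
```

Call:
move_arm:
  rows: [0,0.001,0,0,0,0,0.0015,0,0,0,0,0.0015,0,0,0]

```text
t: 11.9
tcp_pos: [0.5288, 0.1072, 0.02]
orientation: [0.164, 0.688, 0.164, -0.688]
force: [-2.5, -0.2, 10.9]
width: 0.0003
```

Call:
move_arm:
  rows: [0,0.001,0,0,0,0,0.001,0,0,0]

```text
t: 12.1
tcp_pos: [0.5288, 0.1072, 0.0195]
orientation: [0.164, 0.688, 0.164, -0.688]
force: [-3.1, -0.2, 15.4]
width: 0.0002
```

Lid C is firm too, at about 7–9 N/mm. That leaves A, which I press-test at its edge to confirm.

Call:
move_arm:
  rows: [0,-0.02,0,0,0,0,-0.02,0.035,-0.04,0,0,-0.02,0.07,-0.079,0,0,-0.014,0.07,-0.079,0,0,-0.008,0.07,-0.079,0,0,-0.008,0.07,-0.079,0,0,-0.008,0.07,-0.079,0]

```text
t: 12.8
tcp_pos: [0.6285, 0.0813, 0.0254]
orientation: [-0.164, -0.687, -0.165, 0.689]
force: [-0.1, 0.8, -0.3]
width: 0.0004
```

Call:
move_arm:
  rows: [0,0.001,0,0,0,0,0.002,0,0,0,0,0.002,0,0,0]

```text
t: 13.1
tcp_pos: [0.6304, 0.0807, 0.0241]
orientation: [-0.164, -0.688, -0.164, 0.688]
force: [1.1, -0.2, -0.9]
width: 0.0007
```

Call:
move_arm:
  rows: [0,0.001,0,0,0,0,0.0015,0,0,0,0,0.0015,0,0,0]

```text
t: 13.4
tcp_pos: [0.6307, 0.0804, 0.0224]
orientation: [-0.164, -0.688, -0.164, 0.688]
force: [-0.1, -0.4, 0.2]
width: 0.0005
```

Call:
move_arm:
  rows: [0,0.001,0,0,0,0,0.0015,0,0,0,0,0.0015,0,0,0]

```text
t: 13.7
tcp_pos: [0.6307, 0.0803, 0.021]
orientation: [0.164, 0.688, 0.164, -0.688]
force: [0.7, -0.2, 0.1]
width: 0.0004
```

Call:
move_arm:
  rows: [0,0.001,0,0,0,0,0.0015,0,0,0,0,0.0015,0,0,0]

```text
t: 14.0
tcp_pos: [0.6306, 0.0803, 0.0195]
orientation: [-0.164, -0.688, -0.164, 0.688]
force: [-0.8, 0.5, 1.2]
width: 0.0005
```

Call:
move_arm:
  rows: [0,0.001,0,0,0,0,0.0015,0,0,0,0,0.0015,0,0,0]

```text
t: 14.3
tcp_pos: [0.6307, 0.0803, 0.0182]
orientation: [-0.164, -0.688, -0.164, 0.688]
force: [-2.2, -0.1, 3.4]
width: 0.0008
```

Call:
move_arm:
  rows: [0,0.001,0,0,0,0,0.0015,0,0,0,0,0.0015,0,0,0]

```text
t: 14.6
tcp_pos: [0.6307, 0.0803, 0.0172]
orientation: [0.164, 0.688, 0.164, -0.688]
force: [-2.7, -0.4, 8.0]
width: 0.0004
```

Call:
move_arm:
  rows: [0,0.001,0,0,0,0,0.001,0,0,0]

```text
t: 14.8
tcp_pos: [0.6309, 0.0804, 0.0166]
orientation: [0.164, 0.688, 0.164, -0.688]
force: [-3.6, -0.6, 10.5]
width: 0.0004
```

A gives over 3 mm at 10 N, and only 3.4 N in the first 1.5 mm, so A is the loose one. I lift off and locate its centre from close by.

Call:
move_arm:
  rows: [0,-0.006,0,0,0,0,-0.012,0,0,0,0,-0.012,0,0,0,0,-0.012,0,0,0]

```text
t: 15.2
tcp_pos: [0.6308, 0.0805, 0.0274]
orientation: [0.164, 0.688, 0.164, -0.688]
force: [0.0, -0.4, -0.3]
width: 0.0005
```

```bash
cat > lid.py <<'E'
from h import *
import sys
T=T_tool(); f=grab_frame("wrist"); cv2.imwrite(f"pics/{sys.argv[1]}.png",f)
h=cv2.cvtColor(f,cv2.COLOR_BGR2HSV); z=float(sys.argv[2])
m=((h[...,1]<30)&(h[...,2]>140)).astype(np.uint8); m=cv2.morphologyEx(m,cv2.MORPH_OPEN,np.ones((3,3),np.uint8))
k,l,st,ce=cv2.connectedComponentsWithStats(m,connectivity=4)
for i in range(1,k):
    if st[i,4]<3000: continue
    c=max(cv2.findContours((l==i).astype(np.uint8),0,1)[0],key=len)[:,0]
    c=np.array([p for p in c if 2<p[0]<637 and p[1]>2 and not(270<p[0]<370 and p[1]>275)])
    pts=np.array([plane(ray("wrist",tuple(map(float,p)),T),z) for p in c])[:,:2]*1e3
    keep=np.ones(len(pts),bool)
    for _ in range(4):
        q=pts[keep]; x=np.linalg.lstsq(np.c_[2*q,np.ones(len(q))],(q**2).sum(1),rcond=None)[0]; R0=np.sqrt(x[2]+x[0]**2+x[1]**2)
        res=np.hypot(*(pts-x[:2]).T)-R0; keep=abs(res)<max(1,2*np.std(res[keep]))
    print(st[i],np.round(x[:2],1),"R",R0.round(1),"std",np.std(res[keep]).round(2),keep.sum())
o=r.get_obs(); print(o["t"],o["tcp_pos"].round(4) if hasattr(o["tcp_pos"],"round") else o["tcp_pos"],o["force"],o["wrist_torque"])
E
python3 lid.py w7 0.056
```

```text
[  241   158   168   137 18225] [653.1  89.8] R 37.9 std 0.23 349
15.25 [0.6306 0.0804 0.0272] [ 1.01406315  0.10393567 -0.28515322] [ 0.0249725   0.01401276 -0.03088445]
```

Centre of A is about (653,90) with R = 37.9 mm. I move the fingertips over it and press.

Call:
move_arm:
  rows: [0,0,0.001,-0.0245,0,0,0,0.001,-0.0245,0,0,0.003,0.001,-0.0245,0,0,0.006,0.001,-0.0245,0,0,0.006,0.001,-0.0245,0]

```text
t: 15.75
tcp_pos: [0.6519, 0.09, 0.021]
orientation: [-0.164, -0.687, -0.164, 0.689]
force: [-0.3, -0.6, 0.7]
width: 0.0002
```

Call:
move_arm:
  rows: [0,0.001,0,0,0,0,0.0015,0,0,0,0,0.0015,0,0,0]

```text
t: 16.05
tcp_pos: [0.6522, 0.09, 0.02]
orientation: [-0.164, -0.687, -0.164, 0.688]
force: [-1.4, -1.4, 2.9]
width: 0.0005
```

Call:
move_arm:
  rows: [0,0.001,0,0,0,0,0.0015,0,0,0,0,0.0015,0,0,0]

```text
t: 16.35
tcp_pos: [0.6527, 0.0902, 0.0186]
orientation: [-0.164, -0.688, -0.164, 0.688]
force: [-2.6, -1.6, 4.3]
width: 0.0004
```

Call:
move_arm:
  rows: [0,0.001,0,0,0,0,0.0015,0,0,0,0,0.0015,0,0,0]

```text
t: 16.65
tcp_pos: [0.6527, 0.0902, 0.0172]
orientation: [-0.164, -0.688, -0.164, 0.688]
force: [-3.3, -0.9, 6.7]
width: 0.0002
```

Call:
move_arm:
  rows: [0,0.001,0,0,0,0,0.0015,0,0,0,0,0.0015,0,0,0]

```text
t: 16.95
tcp_pos: [0.6527, 0.0902, 0.0166]
orientation: [-0.164, -0.688, -0.164, 0.688]
force: [-5.0, -1.4, 10.9]
width: 0.0004
```

Call:
move_arm:
  rows: [0,0.001,0,0,0,0,0.0015,0,0,0,0,0.0015,0,0,0]

```text
t: 17.25
tcp_pos: [0.6528, 0.0902, 0.0163]
orientation: [-0.164, -0.688, -0.164, 0.688]
force: [-7.4, -1.9, 18.6]
width: 0.0008
```

Stiffness at the centre was about 1.4 N/mm from about z 0.022, then a hard stop at 0.0163, so the lid is seated with about 5.5 mm of travel. I check it visually and let one call pass to test stability.

Call:
move_arm:
  rows: [0,0,0,0,0,0,0,0,0,0,0,0,0,0,0,0,0,0,0,0,0,0,0,0,0,0,0,0,0,0]

```text
t: 17.85
tcp_pos: [0.6528, 0.0902, 0.0163]
orientation: [-0.164, -0.688, -0.164, 0.688]
force: [-8.5, -2.1, 19.1]
width: 0.0005
```

```bash
python3 lid.py w8 0.0525; python3 - <<'E'
from h import *
f=grab_frame("scene"); w=cv2.imread("pics/w8.png"); s0=cv2.imread("pics/scene0.png")
c=cv2.resize(f[170:300,230:430],(615,400),interpolation=cv2.INTER_CUBIC); c=np.clip(c.astype(float)*1.6,0,255).astype(np.uint8)
cv2.imwrite("pics/c8.png",cv2.resize(np.hstack([c,cv2.resize(w,(533,400))]),(800,279)))
E
```

```text
[ 239  207  166   88 9642] [657.3  92.3] R 35.5 std 1.21 278
17.9 [0.6528 0.0902 0.0163] [-7.9907694  -2.28649117 18.87875122] [-0.41186738  1.62525481 -0.02443317]
```

View pics/c8.png

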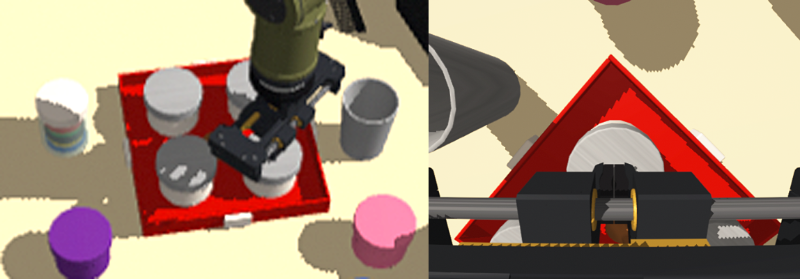

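The lid holds stably at 19 N against the stop with the fingers centred on it, and the tumbler, jar and top stand where they were. I hand it in.

```bash
python3 -c "
from rig import workorder
print(workorder.finish_job())"
```

```text
the job is handed in; nothing more can be done
None
```

The loose lid is the one at about world (653, 90) mm. It is now pushed home, and the arm is holding it down at its middle with about 19 N. I handed the job in at about 18 s; it reported no verdict.

- **Finding it:** I pressed each lid near its edge. Three were firm at roughly 7–9 N/mm. The fourth took only about 3.4 N over the first 1.5 mm and gave over 3 mm at 10 N.
- **Seating it:** At the middle it went down at about 1.4 N/mm for about 5.5 mm, then met a hard stop at TCP z 0.0163 m. The height and force stayed steady over a further 0.6 s.
- **Level:** I did not measure the tilt directly. It rests on the hard stop, and the text says the lid cannot tilt once seated. The wrist moment is consistent with a press at the centre.
- **Bystanders:** In the last picture the tumbler and jar look unmoved, and nothing was touched on the way. The saucer, comb and spectacle case were out of that frame. I viewed 10 pictures.

**Checks that disagreed:**
- The real fingertips sit about 36 mm behind the stated TCP. I saw this by triangulating them in the images, and the first contact confirmed it. All heights above are TCP readings.
- The last circle fit of the lid in the wrist picture was no use (R 35.5 mm, offset centre), because the fingers hid part of the lid.
- A sideways force of about 8 N remained from friction.

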